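Sweep the salvaged parts into the catch tray

TASK

With the fingertips, gently push the finned heat sink, the black control knob and the yellow transformer along the bench, through the open front and wholly inside the green catch tray. They must stay flat on the bench: do not pick up, tip or flick any of them, and leave everything else on the bench where it stands. Finish with all three lying still in the tray.

Things in the scene. Friction and masses are not known exactly. Their poses are not given: they have to be found in the camera images.
- tray: green open-fronted catch tray fixed to the bench: walls 25 mm high, 6 mm thick, white floor level with the bench, no lip. Inside 110 mm deep (x), 200 mm wide (y). Origin: centre of the floor. +x points from the open front (x = -55 mm) to the back wall (inner face x = +55 mm); inner side faces y = +-100 mm. Yaw varies by up to 0.3 rad; the open front looks roughly towards the robot.
- tray_mouth (a point): middle of the tray's open front edge, at bench height
- heatsink: loose finned aluminium heat sink, 40 x 40 mm, 18 mm high, about 50 g, lying fins up on the bench. Origin: centre of its underside, z up.
- dial: loose black round control knob with a white pointer line, 36 mm diameter at the base, 18 mm high, about 30 g, standing flat on the bench. Origin: centre of its underside, z up.
- transformer: loose small transformer, yellow winding in a dark steel core, 42 mm (its x) x 34 mm (its y), 24 mm high, about 120 g. Origin: centre of its underside, z up.
- capacitor_a: bystander: blue upright capacitor, 22 mm diameter, 37 mm high, standing on the robot's side of the loose parts, left (+y). Origin: centre of its underside.
- capacitor_b: bystander: the same blue capacitor, on the right (-y). Origin: centre of its underside.
- spool: bystander: red spool standing on its flange, 52 mm diameter, 46 mm high. Origin: centre of its underside.
- flux_jar: bystander: amber jar with a lid, 48 mm diameter, 55 mm high. Origin: centre of its underside.
- screwdriver: bystander: red-handled screwdriver lying on the bench, 170 mm long along its x. Origin: under its middle.
- cutters: bystander: green-handled side cutters lying on the bench, about 130 mm long along their x, 56 mm wide, 14 mm high. Origin: about mid-length, at bench height.

How it is judged:
At the end, for the whole second after the job is handed in: Heat sink, control knob and transformer each lie inside the tray between its walls, with centre at least about half their width (19, 17 and 16 mm) behind the front edge, underside within 5 mm of the bench, at rest (under 20 mm/s); each bystander is within 15 mm of where it started (x of heatsink in the frame of tray between -0.036 and 0.055 m and y of heatsink in the frame of tray between -0.1 and 0.1 m and height (world z) of each of heatsink, dial, transformer below 0.005 m and linear speed of each of heatsink, dial, transformer below 0.02 m/s and x of dial in the frame of tray between -0.038 and 0.055 m and y of dial in the frame of tray between -0.1 and 0.1 m and x of transformer in the frame of tray between -0.039 and 0.055 m and y of transformer in the frame of tray between -0.1 and 0.1 m and distance of each of capacitor_a, capacitor_b, spool, flux_jar, screwdriver, cutters from where it was at the start of the episode below 0.015 m); the robot touches nothing.
It fails at once if a part to be swept is lifted or tipped (its underside's centre over 12 mm above the bench) (height (world z) of any of heatsink, dial, transformer above 0.012 m).
It fails at once if a part is flicked (faster than 0.6 m/s) (linear speed of any of heatsink, dial, transformer above 0.6 m/s).
It fails at once if a bystander is shifted more than 15 mm or knocked over (distance of any of capacitor_a, capacitor_b, spool, flux_jar, screwdriver, cutters from where it was at the start of the episode above 0.015 m or angle between any of capacitor_a, capacitor_b, spool, flux_jar's own z axis and vertical above 0.5 rad).
It also fails if it takes over 67 s, if anything falls off the work surface, if the arm or the gripper's body presses on something with over 40 N, if the wrist force passes 120 N, or if a joint passes its speed limit or range.

ROBOT

A 7-joint arm with a two-finger parallel gripper is mounted at the origin on the work surface. World frame = base frame: x ahead of the robot, y to its left, z up, the work surface at z = 0. Lengths are in m, angles in rad, forces in N, time in s.
With the tool pointing down it reaches from about 0.4 to 0.875 m from the base axis. Payload 4.4 kg.
Tool frame: the origin (TCP) lies midway between the tips of the shut fingers; the grasp point (between the pads) lies 19 mm behind it (ctrl.grasp_offset is the distance from the TCP to the grasp point, in m); z points along the fingers, y is the line along which they close (so a half turn about z gives the same grasp; the last joint's range is limited). The gripper opens to 85 mm and grips with 20 to 120 N. Pads are 22 mm wide; open, the fingers measure 114 mm over their backs; the gripper's body (76 mm by 85 mm) begins 54 mm behind the grasp point. The pads swing forward as they close: fully open they stand 13 mm farther back than shut.
Start: joints at [-1.403, 0.628, 0.038, 1.517, -0.027, 0.996, -0.02], TCP at [0.151, 0.632, 0.231] pointing down, gripper open.
Joint ranges: [-3.06, 3.06], [-0.37, 2.12], [-1.25, 1.32], [0.18, 2.47], [-1.1, 4.24], [0.23, 1.98], [-2.94, 2.94]. Speed limits (rad/s): [2.57, 2.57, 3.14, 3.14, 3.14, 3.14, 3.14].

INTERFACE

Orientations are given as a 3x3 rotation matrix whose columns are the frame's x, y, z axes.
In Python, from plant import ctrl, optics gives the robot as it stands.
- The arm moves only by the shell command python3 -m inch 'ROWS' [FORCE]. ROWS is JSON, a list of rows, each an object with "turn": the turn, a rotation vector about the tool's x, y, z in rad, a list of three; "delta_pos": the shift along the tool's x, y, z in cm, a list of three; "grip": the opening, from 0 (shut) to 1 (fully open). In form: [{"turn": [ax, ay, az], "delta_pos": [dx, dy, dz], "grip": grip}, ...]. A call has 1 to 12 rows; each row shifts and turns the commanded pose from where the row before left it, along the tool's axes as they then stand; what a row does not reach is not made up. A row lasts 1/12 s, in which the tool goes at most 41.7 mm and 7.16 degrees, less where a joint would pass 70% of its speed; a pose out of reach is approached as far as the arm can. A call with a gripper value outside its range is refused whole. The fingers move at their own pace and stop on an object; FORCE is the grip in N (left out, the last holds). Time passes only in rows, so rows that do not move let the fingers close. It gives the time, the measured TCP pose, the force, the opening and the grip force at its end, in the units of the state.
- ctrl.sense(): the state, without advancing time (a new reading comes with each control period).
- optics.camera(name): name is "side" or "top" or "wrist"; returns the picture (400x640x3 uint8, blue, green, red); there is no depth.
- optics.camera_params(name): a dict with "fx", "fy", "cx", "cy" (pixels), "k1" (the pictures are not rectified: a ray, as slopes to the right and down, at radius r is drawn at 1 + k1 r^2 times it, then the intrinsics apply), "eye" and "orientation" of the camera in the world; the wrist camera has in their place "tool_from_camera" (4x4, takes a point from camera to tool coordinates, whose origin is the TCP and whose axes are the flange's). Camera axes: x right, y up, looking along -z (the intrinsics and any distortion apply to the point x, -y, -z); pixel columns grow to the right and rows downward; lengths in m; the calibration is good to about 2 mm. A picture is of the moment at which its call begins: read the wrist's pose just before it. camera_params takes no time and is no camera call.
- ctrl.hand_in(): hands the job in; it is judged then, once.
The state is a dict: "clock": time; "qpos": joint angles; "qd": joint speeds; "effort": joint torques, N m; "ee_pos": TCP position; "orientation": TCP orientation; "contact_force": force on the tool from outside, world axes, zero at the start; "moment": the same for the moment, N m; "finger_gap": finger opening in m; "grip_force": force on a finger pad.
Only numpy, scipy, OpenCV 4.12 (cv2) and the standard library are available. Lean on these libraries where they do the work, as an engineer would, in place of code of your own. Each camera call takes 0.05 s, during which the arm holds its last target. There are 200 camera calls.

## Working session

There is one attempt and no reset: what is moved stays moved. The work goes in short steps, Python scripts to look and compute and a shell command to move; the robot and the scene stay as the last step left them, time stands still between calls to the robot, and variables do not carry over. Pictures are saved under pics/ and viewed, at most 10 in all, crops included, and the job is handed in when it is done.

```bash
mkdir -p pics; ls; python3 - <<'E'
from plant import ctrl, optics
import cv2
s=ctrl.sense();print(s)
for n in("top","side"):
    cv2.imwrite(f"pics/{n}0.png",optics.camera(n));print(n,optics.camera_params(n))
E
```

```text
pics
{'clock': 0.0, 'qpos': array([-1.40277667,  0.62936604,  0.03842721,  1.51837601, -0.02700272,
        0.99628636, -0.02000412]), 'qd': array([0.00032182, 0.00081428, 0.00086245, 0.00298849, 0.0006558 ,
       0.00019028, 0.00188071]), 'effort': array([ 3.08803474e-04, -5.63418674e+01,  1.22607194e+00, -1.93452984e+01,
        1.09133471e-02,  1.06163824e-02, -2.03466023e-06]), 'ee_pos': array([0.15041914, 0.63171047, 0.23037335]), 'orientation': array([[-9.72789925e-01,  2.31688536e-01, -4.29272183e-04],
       [ 2.31688933e-01,  9.72788129e-01, -1.86957139e-03],
       [-1.55673742e-05, -1.91815783e-03, -9.99998160e-01]]), 'contact_force': array([ 0.14122446,  0.25905483, -0.99425039]), 'moment': array([ 0.0069291 , -0.0071875 , -0.00524332]), 'grip_force': 0.0, 'finger_gap': 0.08547475984682404}
top {'fx': 407.3214180502161, 'fy': 407.3214180502161, 'cx': 317.3036091534534, 'cy': 196.80907944598712, 'k1': -0.0744476647768303, 'eye': array([0.29387838, 0.00528234, 1.23075743]), 'orientation': array([[-0.00636845,  0.98259007, -0.18567766],
       [-0.99995037, -0.0048349 ,  0.00871085],
       [ 0.00766147,  0.18572392,  0.9825721 ]])}
side {'fx': 467.5336645528612, 'fy': 467.5336645528612, 'cx': 315.59502059122843, 'cy': 198.27934239230413, 'k1': -0.10010202621771554, 'eye': array([0.21398129, 0.68521975, 0.81229114]), 'orientation': array([[-0.9153128 ,  0.30232432, -0.26608734],
       [-0.40220577, -0.65203731,  0.64271134],
       [ 0.02080839,  0.69530378,  0.71841469]])}
```

View pics/top0.png

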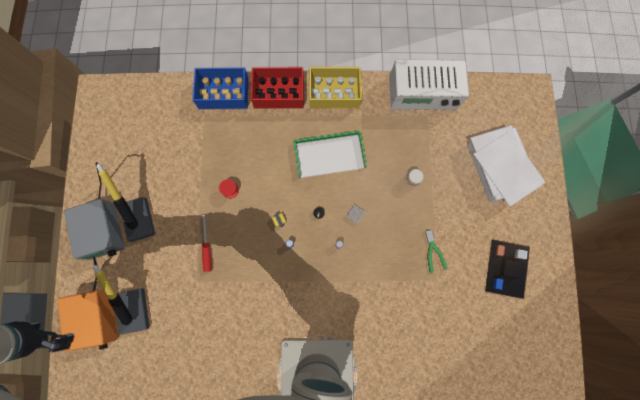

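The top view shows the tray around (330,155), transformer (279,219), knob (319,213), heat sink (356,214), and capacitors at (290,243) and (340,244). I'll zoom in to measure.

```bash
cat > h.py <<'E'
import numpy as np, cv2
from plant import ctrl, optics
def ray(n,uv):
    p=optics.camera_params(n);K=np.array([[p['fx'],0,p['cx']],[0,p['fy'],p['cy']],[0,0,1]])
    x=cv2.undistortPoints(np.array([[uv]],float),K,np.array([p['k1'],0,0,0.]))[0,0]
    return p['eye'],p['orientation']@np.array([x[0],-x[1],-1])
def w(n,uv,z):
    e,d=ray(n,uv);return (e+d*(z-e[2])/d[2])[:2]
def px(n,P):
    p=optics.camera_params(n);c=p['orientation'].T@(np.array(P,float)-p['eye'])
    a=np.array([c[0],-c[1]])/-c[2];a=a*(1+p['k1']*a@a)
    return a*[p['fx'],p['fy']]+[p['cx'],p['cy']]
E
python3 - <<'E'
import cv2
i=cv2.imread('pics/top0.png');c=i[125:275,265:375]
c=cv2.resize(i[125:260,262:382],None,fx=6,fy=6,interpolation=cv2.INTER_CUBIC)[:,:]
c=cv2.resize(c,(533,600));c=cv2.resize(i[125:257,262:382],None,fx=4.5,fy=4.5,interpolation=cv2.INTER_CUBIC)
for k in range(0,120,10):cv2.putText(c,str(262+k),(int(k*4.5),8),0,.3,(0,0,255));cv2.line(c,(int(k*4.5),10),(int(k*4.5),16),(0,0,255))
for k in range(0,132,10):cv2.putText(c,str(125+k),(0,int(k*4.5)+4),0,.3,(0,0,255))
cv2.imwrite('pics/z0.png',c)
E
```

```text
(no output)
```

View pics/z0.png

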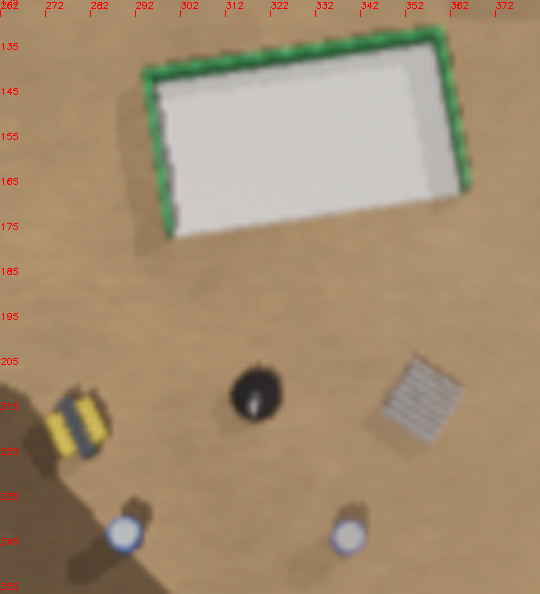

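View pics/side0.png

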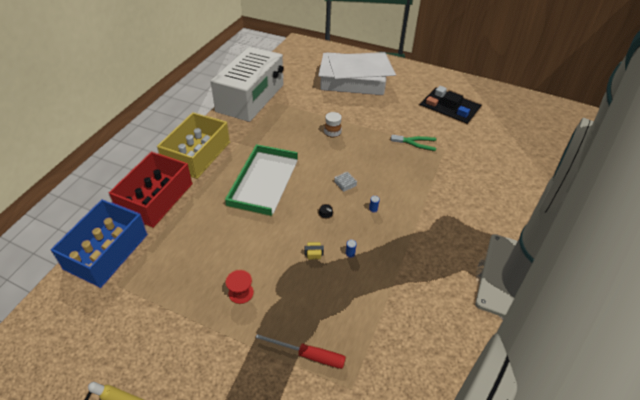

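The zoom gives, in crop pixels: tray front corners (176,237) and (462,194), transformer (77,425), knob (257,393), heat sink (423,398), and capacitors (124,534) and (348,537). The side view shows the same layout.

```bash
python3 - <<'E'
from h import *
f=lambda u,v,z:w('top',(262+u/4.5,125+v/4.5),z)
T={}
for n,u,v,z in [('fl',176,237,0),('fr',462,194,0),('bl_out_top',144,70,.025),('br_out_top',440,28,.025),('fl_top_out',167,236,.025),('fr_top_out',470,188,.025),
 ('trafo',77,425,.02),('dial',257,393,.009),('hs',423,398,.016),('hsT',417,356,.016),('hsR',463,389,.016),('hsB',432,441,.016),('hsL',383,409,.016),('capA',124,534,.037),('capB',348,537,.037),
 ('trL',47,417,.02),('trT',95,392,.02),('trR',107,435,.02),('trB',65,457,.02)]:
    T[n]=f(u,v,z);print(n,T[n].round(4))
print('width',np.linalg.norm(T['fl']-T['fr']), 'yaw',np.arctan2(*(-(T['fl']-T['fr']))*[1,-1][::1]))
for n,uv,z in [('trafo',(314,249),.02),('dial',(326,211),.01),('hs',(346,181),.016),('capA',(351,242),.037),('capB',(375,199),.037)]: print('side',n,w('side',uv,z).round(4))
for n,u,v,z in [('spool',229,188,.046),('jar',416,177,.055),('sdtip',205,215,.01),('cut',430,231,.01)]:print(n,w('top',(u,v),z).round(3))
E
```

```text
fl [0.5871 0.0442]
fr [ 0.617  -0.1542]
bl_out_top [0.6994 0.0656]
br_out_top [ 0.7292 -0.1392]
fl_top_out [0.5819 0.0495]
fr_top_out [ 0.6146 -0.1565]
trafo [0.4543 0.1093]
dial [ 0.4768 -0.0107]
hs [ 0.4718 -0.1219]
hsT [ 0.5004 -0.1185]
hsR [ 0.4777 -0.1489]
hsB [ 0.4428 -0.1272]
hsL [ 0.4645 -0.0949]
capA [0.3805 0.0767]
capB [ 0.3778 -0.0688]
trL [0.4597 0.1294]
trT [0.4764 0.0976]
trR [0.4475 0.0893]
trB [0.4329 0.1171]
width 0.2006264639938152 yaw 0.14917676525580706
side trafo [0.4498 0.1159]
side dial [ 0.4726 -0.005 ]
side hs [ 0.4647 -0.113 ]
side capA [0.3809 0.0783]
side capB [ 0.3753 -0.0642]
spool [0.546 0.258]
jar [ 0.575 -0.3  ]
sdtip [0.47  0.336]
cut [ 0.418 -0.346]
```

```bash
cat >> h.py <<'E'
M=np.array([.602,-.055]);yaw=.149;c,s_=np.cos(yaw),np.sin(yaw);RT=np.array([[c,-s_],[s_,c]])
def t2w(p): return M+RT@np.array(p)      # mouth frame -> world
def w2t(p): return RT.T@(np.array(p)-M)
def plan(p,z=None,ang=None):
    "p: mouth-frame xy target, ang: push dir in tray frame (deg)"
    s=ctrl.sense();R=s['orientation'];x=s['ee_pos'];a=np.degrees(np.arctan2(-R[1,0],-R[0,0]))
    t=np.array([*t2w(p),x[2] if z is None else z])
    print('now mouth',w2t(x[:2]).round(4),'z',x[2].round(4),'dir(tray)',round(a-np.degrees(yaw),1),'F',s['contact_force'].round(1),'t',s['clock'])
    if ang is not None:
        da=np.radians(a-np.degrees(yaw)-ang);print('turn z',da.round(3));cz,sz=np.cos(da),np.sin(da)
        R=R@np.array([[cz,-sz,0],[sz,cz,0],[0,0,1]])
    print('delta cm (after turn)',((R.T@(t-x))*100).round(2))
E
python3 -m inch '[{"turn":[0,0,0.105],"delta_pos":[0,0,0],"grip":0.3},{"turn":[0,0,0.105],"delta_pos":[0,0,0],"grip":0.3},{"turn":[0,0,0.105],"delta_pos":[0,0,0],"grip":0.3},{"turn":[0,0,0.105],"delta_pos":[0,0,0],"grip":0.3},{"turn":[0,0,0.105],"delta_pos":[0,0,0],"grip":0.3},{"turn":[0,0,0],"delta_pos":[-2.9,-0.9,0],"grip":0.3},{"turn":[0,0,0],"delta_pos":[-2.9,-0.9,0],"grip":0.3},{"turn":[0,0,0],"delta_pos":[-2.9,-0.9,0],"grip":0.3},{"turn":[0,0,0],"delta_pos":[-2.9,-0.9,0],"grip":0.3},{"turn":[0,0,0],"delta_pos":[-2.9,-0.9,0],"grip":0.3},{"turn":[0,0,0],"delta_pos":[-2.9,-0.9,0],"grip":0.3},{"turn":[0,0,0],"delta_pos":[-2.9,-0.9,0],"grip":0.3}]'
python3 -m inch '[{"turn":[0,0,0],"delta_pos":[-2.9,-0.9,0],"grip":0.3},{"turn":[0,0,0],"delta_pos":[-2.9,-0.9,0],"grip":0.3},{"turn":[0,0,0],"delta_pos":[-2.9,-0.9,0],"grip":0.3},{"turn":[0,0,0],"delta_pos":[-2.9,-0.9,0],"grip":0.3},{"turn":[0,0,0],"delta_pos":[-2.9,-0.9,0],"grip":0.3},{"turn":[0,0,0],"delta_pos":[-2.9,-0.9,0],"grip":0.3},{"turn":[0,0,0],"delta_pos":[-2.9,-0.9,0],"grip":0.3},{"turn":[0,0,0],"delta_pos":[-2,-0.9,0],"grip":0.3},{"turn":[0,0,0],"delta_pos":[0,0,0],"grip":0.3},{"turn":[0,0,0],"delta_pos":[0,0,0],"grip":0.3}]'
python3 - <<'E'
from h import *
plan((-.160,.235),.008,-52)
print(ctrl.sense()['finger_gap'])
cv2.imwrite('pics/top1.png',optics.camera('top')); cv2.imwrite('pics/w1.png',optics.camera('wrist'))
p=optics.camera_params('wrist');print(p)
E
```

```text
clock: 1.1
ee_pos: [0.2549, 0.4454, 0.2311]
orientation: [[-0.726, 0.688, -0.0], [0.688, 0.726, -0.001], [-0.0, -0.001, -1.0]]
contact_force: [0.7, -0.3, -0.7]
finger_gap: 0.0257
grip_force: 0.0
clock: 1.93
ee_pos: [0.3671, 0.2401, 0.2312]
orientation: [[-0.723, 0.69, -0.0], [0.69, 0.723, -0.0], [0.0, -0.0, -1.0]]
contact_force: [-0.5, 0.9, -0.0]
finger_gap: 0.0254
grip_force: 0.0
now mouth [-0.1885  0.3267] z 0.2312 dir(tray) -52.2 F [-0.5  0.9 -0. ] t 1.9333
turn z -0.003
delta cm (after turn) [-8.98 -3.39 22.33]
0.025388195173292275
{'fx': 332.7207135682379, 'fy': 332.7207135682379, 'cx': 323.5787605365064, 'cy': 201.43615278794968, 'k1': -0.05509958883010287, 'tool_from_camera': array([[ 2.21790879e-04,  9.52973849e-01,  3.03052460e-01,
         7.76904785e-02],
       [ 9.99999543e-01, -4.93230153e-04,  8.19147482e-04,
         5.90657546e-04],
       [ 9.30100740e-04,  3.03052140e-01, -9.52973523e-01,
        -1.43238706e-01],
       [ 0.00000000e+00,  0.00000000e+00,  0.00000000e+00,
         1.00000000e+00]])}
```

View pics/w1.png

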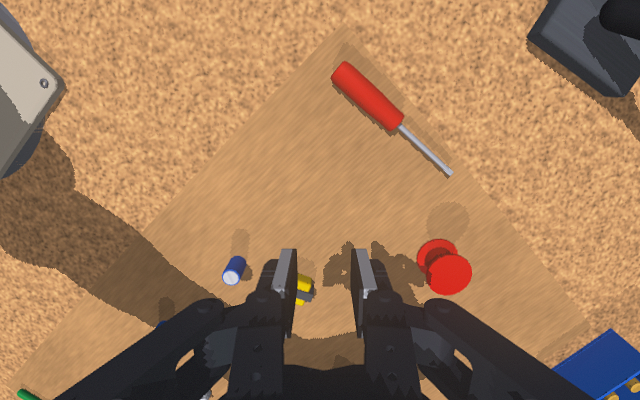

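The wrist view shows the transformer's yellow winding at about (303,289), between the fingers' line. Moving behind it and descending.

```bash

python3 -m inch '[{"turn":[0,0,0],"delta_pos":[-3,-1.1,0],"grip":0.3},{"turn":[0,0,0],"delta_pos":[-3,-1.1,0],"grip":0.3},{"turn":[0,0,0],"delta_pos":[-3,-1.2,0],"grip":0.3},{"turn":[0,0,0],"delta_pos":[0,0,3],"grip":0.3},{"turn":[0,0,0],"delta_pos":[0,0,3],"grip":0.3},{"turn":[0,0,0],"delta_pos":[0,0,3],"grip":0.3},{"turn":[0,0,0],"delta_pos":[0,0,3],"grip":0.3},{"turn":[0,0,0],"delta_pos":[0,0,3],"grip":0.3},{"turn":[0,0,0],"delta_pos":[0,0,2],"grip":0.3},{"turn":[0,0,0],"delta_pos":[0,0,1],"grip":0.3},{"turn":[0,0,0],"delta_pos":[0,0,0],"grip":0.3},{"turn":[0,0,0],"delta_pos":[0,0,0],"grip":0.3}]'
python3 - <<'E'
from h import *
plan((-.160,.235),.007,-52)
a=w2t((.452,.112));print('trafo',a)
s=ctrl.sense();p=optics.camera_params('wrist');X=p['tool_from_camera']
im=optics.camera('wrist');cv2.imwrite('pics/w2.png',im)
E
```

```text
clock: 3.03
ee_pos: [0.4083, 0.1557, 0.0508]
orientation: [[-0.727, 0.687, -0.001], [0.687, 0.727, 0.0], [0.001, -0.001, -1.0]]
contact_force: [1.0, -0.3, -0.5]
finger_gap: 0.0255
grip_force: 0.0
now mouth [-0.1603  0.2371] z 0.0508 dir(tray) -51.9 F [ 1.  -0.3 -0.5] t 3.0333
turn z 0.002
delta cm (after turn) [-0.18 -0.1   4.38]
trafo [-0.12354697  0.18741704]
```

View pics/w2.png

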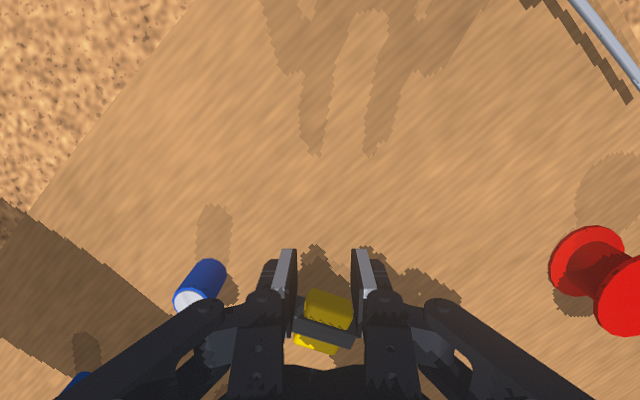

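The transformer lies centred between the fingertips, at (325,320). Descending and pushing.

```bash

python3 -m inch '[{"turn":[0,0,0],"delta_pos":[0,0,2.4],"grip":0.3},{"turn":[0,0,0],"delta_pos":[0,0,1.3],"grip":0.3},{"turn":[0,0,0],"delta_pos":[0,0,0.7],"grip":0.3},{"turn":[0,0,0],"delta_pos":[0,0,0],"grip":0.3},{"turn":[0,0,0],"delta_pos":[-0.8,0,0],"grip":0.3},{"turn":[0,0,0],"delta_pos":[-0.8,0,0],"grip":0.3},{"turn":[0,0,0],"delta_pos":[-0.8,0,0],"grip":0.3},{"turn":[0,0,0],"delta_pos":[-0.8,0,0],"grip":0.3},{"turn":[0,0,0],"delta_pos":[-0.8,0,0],"grip":0.3},{"turn":[0,0,0],"delta_pos":[-0.8,0,0],"grip":0.3},{"turn":[0,0,0],"delta_pos":[-0.8,0,0],"grip":0.3},{"turn":[0,0,0],"delta_pos":[-0.8,0,0],"grip":0.3}]'
python3 -m inch '[{"turn":[0,0,0],"delta_pos":[-1,0,0],"grip":0.3},{"turn":[0,0,0],"delta_pos":[-1,0,0],"grip":0.3},{"turn":[0,0,0],"delta_pos":[-1,0,0],"grip":0.3},{"turn":[0,0,0],"delta_pos":[-1,0,0],"grip":0.3},{"turn":[0,0,0],"delta_pos":[-1,0,0],"grip":0.3},{"turn":[0,0,0],"delta_pos":[-1,0,0],"grip":0.3},{"turn":[0,0,0],"delta_pos":[-1,0,0],"grip":0.3},{"turn":[0,0,0],"delta_pos":[-1,0,0],"grip":0.3}]'
python3 - <<'E'
from h import *
plan((.0115,.0156),.007,-52)
im=optics.camera('side');cv2.imwrite('pics/s3.png',cv2.resize(im[100:330,160:450],None,fx=2.5,fy=2.5,interpolation=2))
E
```

```text
clock: 4.08
ee_pos: [0.4518, 0.1106, 0.0262]
orientation: [[-0.725, 0.689, -0.012], [0.689, 0.725, 0.002], [0.01, -0.006, -1.0]]
contact_force: [-1.0, -0.5, -0.7]
finger_gap: 0.0257
grip_force: 0.0
clock: 4.75
ee_pos: [0.5098, 0.0556, 0.0253]
orientation: [[-0.725, 0.689, -0.012], [0.689, 0.725, 0.002], [0.01, -0.006, -1.0]]
contact_force: [0.2, 0.7, -0.0]
finger_gap: 0.0258
grip_force: 0.0
now mouth [-0.0748  0.1231] z 0.0253 dir(tray) -52.1 F [ 0.2  0.7 -0. ] t 4.75
turn z -0.001
delta cm (after turn) [-13.8    0.19   1.69]
```

View pics/s3.png

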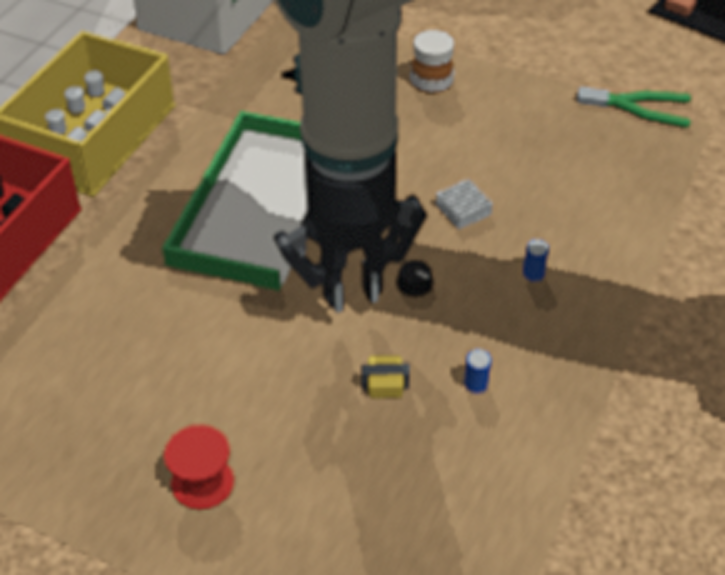

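The fingers didn't get fully down: z stopped at 0.026, so they passed just over the transformer, which is still at its start (386,376 in the crop). I'll check the joint limits before going back.

```bash

python3 -m inch '[{"turn":[0,0,0],"delta_pos":[0,0,-2],"grip":0.3},{"turn":[0,0,0],"delta_pos":[2.4,0,-2],"grip":0.3},{"turn":[0,0,0],"delta_pos":[2.4,0,0],"grip":0.3},{"turn":[0,0,0],"delta_pos":[2.4,0,0],"grip":0.3},{"turn":[0,0,0],"delta_pos":[2.4,0,0],"grip":0.3},{"turn":[0,0,0],"delta_pos":[2.4,0,0],"grip":0.3},{"turn":[0,0,0],"delta_pos":[2,0,0],"grip":0.3},{"turn":[0,0,0],"delta_pos":[0,0,0],"grip":0.3}]'
python3 - <<'E'
from h import *
plan((-.160,.235),.007,-52)
print(ctrl.sense()['qpos'].round(3))
E
```

```text
clock: 5.47
ee_pos: [0.4039, 0.1558, 0.0666]
orientation: [[-0.729, 0.684, -0.017], [0.684, 0.729, 0.004], [0.016, -0.009, -1.0]]
contact_force: [-0.2, 0.4, -0.1]
finger_gap: 0.0256
grip_force: 0.0
now mouth [-0.1646  0.2378] z 0.0666 dir(tray) -51.7 F [-0.2  0.4 -0.1] t 5.4667
turn z 0.005
delta cm (after turn) [-0.6   0.24  5.95]
[-0.662  0.673  0.351  2.235 -0.698  0.357  1.102]
```

```bash

python3 -m inch '[{"turn":[0.1,0.05,0],"delta_pos":[0,0,0],"grip":0.3},{"turn":[0.05,0.03,0],"delta_pos":[0,0,0],"grip":0.3},{"turn":[0,0,0],"delta_pos":[0,0,0],"grip":0.3},{"turn":[0,0,0],"delta_pos":[0,0,0],"grip":0.3}]'
python3 - <<'E'
from h import *
plan((-.152,.225),.010)
print(ctrl.sense()['qpos'].round(3),ctrl.sense()['orientation'][:,2].round(3))
E
```

```text
clock: 5.8
ee_pos: [0.4089, 0.1527, 0.0662]
orientation: [[-0.718, 0.676, -0.164], [0.69, 0.722, -0.048], [0.086, -0.148, -0.985]]
contact_force: [-0.7, -0.7, 0.4]
finger_gap: 0.0256
grip_force: 0.0
now mouth [-0.1601  0.234 ] z 0.0662 dir(tray) -52.4 F [-0.7 -0.7  0.4] t 5.8
delta cm (after turn) [-1.69  0.91  5.42]
[-0.723  0.753  0.487  2.087 -0.588  0.629  1.011] [-0.164 -0.048 -0.985]
```

```bash

python3 -m inch '[{"turn":[0,0,0],"delta_pos":[-0.4,0.3,1.8],"grip":0.3},{"turn":[0,0,0],"delta_pos":[-0.4,0.2,1.8],"grip":0.3},{"turn":[0,0,0],"delta_pos":[-0.4,0.2,1.0],"grip":0.3},{"turn":[0,0,0],"delta_pos":[-0.4,0.2,0.8],"grip":0.3},{"turn":[0,0,0],"delta_pos":[0,0,0],"grip":0.3},{"turn":[0,0,0],"delta_pos":[0,0,0],"grip":0.3}]'
python3 - <<'E'
from h import *
plan((.0115,.0156),.009)
print(ctrl.sense()['qpos'].round(3))
E
```

```text
clock: 6.3
ee_pos: [0.4166, 0.1452, 0.0107]
orientation: [[-0.717, 0.677, -0.166], [0.691, 0.721, -0.048], [0.088, -0.149, -0.985]]
contact_force: [0.4, -0.5, -0.2]
finger_gap: 0.0257
grip_force: 0.0
now mouth [-0.1536  0.2256] z 0.0107 dir(tray) -52.5 F [ 0.4 -0.5 -0.2] t 6.3
delta cm (after turn) [-2.662e+01 -2.000e-02 -2.200e+00]
[-0.646  0.851  0.401  2.085 -0.656  0.523  1.079]
```

```bash

python3 -m inch '[{"turn":[0,0,0],"delta_pos":[-0.7,0,-0.06],"grip":0.3},{"turn":[0,0,0],"delta_pos":[-0.7,0,-0.06],"grip":0.3},{"turn":[0,0,0],"delta_pos":[-0.7,0,-0.06],"grip":0.3},{"turn":[0,0,0],"delta_pos":[-0.7,0,-0.06],"grip":0.3},{"turn":[0,0,0],"delta_pos":[-0.9,0,-0.08],"grip":0.3},{"turn":[0,0,0],"delta_pos":[-0.9,0,-0.08],"grip":0.3},{"turn":[0,0,0],"delta_pos":[-0.9,0,-0.08],"grip":0.3},{"turn":[0,0,0],"delta_pos":[-0.9,0,-0.08],"grip":0.3},{"turn":[0,0,0],"delta_pos":[-0.9,0,-0.08],"grip":0.3},{"turn":[0,0,0],"delta_pos":[-0.9,0,-0.08],"grip":0.3},{"turn":[0,0,0],"delta_pos":[-0.9,0,-0.08],"grip":0.3}]'
python3 - <<'E'
from h import *
plan((.0115,.0156),.009)
im=optics.camera('side');cv2.imwrite('pics/s4.png',cv2.resize(im[140:290,220:420],None,fx=3.5,fy=3.5,interpolation=2))
E
```

```text
clock: 7.22
ee_pos: [0.484, 0.0827, 0.0105]
orientation: [[-0.718, 0.676, -0.166], [0.69, 0.722, -0.048], [0.088, -0.149, -0.985]]
contact_force: [-1.9, 1.6, 1.5]
finger_gap: 0.0257
grip_force: 0.8
now mouth [-0.0963  0.1537] z 0.0105 dir(tray) -52.4 F [-1.9  1.6  1.5] t 7.2167
delta cm (after turn) [-17.46  -0.09  -1.39]
```

View pics/s4.png

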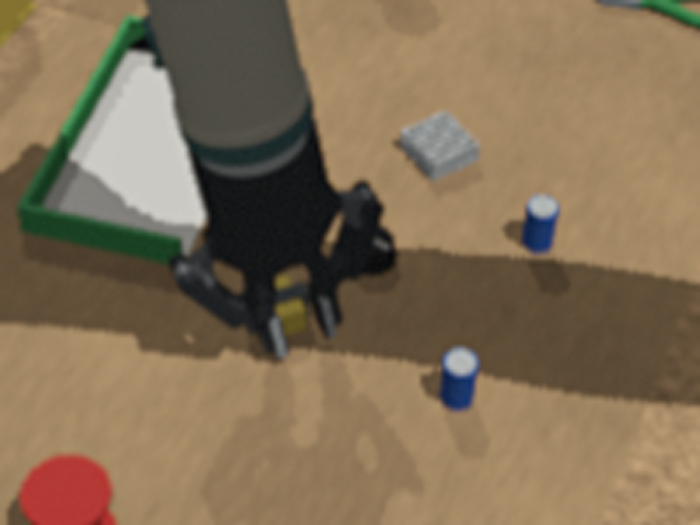

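The transformer is held in front of the fingertips (290,305) and moving. Continuing.

```bash

python3 -m inch '[{"turn":[0,0,0],"delta_pos":[-0.9,0,-0.07],"grip":0.3},{"turn":[0,0,0],"delta_pos":[-1,0,-0.08],"grip":0.3},{"turn":[0,0,0],"delta_pos":[-1,0,-0.08],"grip":0.3},{"turn":[0,0,0],"delta_pos":[-1,0,-0.08],"grip":0.3},{"turn":[0,0,0],"delta_pos":[-1,0,-0.08],"grip":0.3},{"turn":[0,0,0],"delta_pos":[-1,0,-0.08],"grip":0.3},{"turn":[0,0,0],"delta_pos":[-1,0,-0.08],"grip":0.3},{"turn":[0,0,0],"delta_pos":[-1,0,-0.08],"grip":0.3},{"turn":[0,0,0],"delta_pos":[-1,0,-0.08],"grip":0.3},{"turn":[0,0,0],"delta_pos":[-1,0,-0.08],"grip":0.3},{"turn":[0,0,0],"delta_pos":[-1,0,-0.08],"grip":0.3},{"turn":[0,0,0],"delta_pos":[-1,0,-0.08],"grip":0.3}]'
python3 -m inch '[{"turn":[0,0,0],"delta_pos":[-1,0,-0.08],"grip":0.3},{"turn":[0,0,0],"delta_pos":[-1,0,-0.08],"grip":0.3},{"turn":[0,0,0],"delta_pos":[-1,0,-0.08],"grip":0.3},{"turn":[0,0,0],"delta_pos":[-0.9,0,-0.08],"grip":0.3},{"turn":[0,0,0],"delta_pos":[-0.8,0,-0.08],"grip":0.3},{"turn":[0,0,0],"delta_pos":[-0.5,0,-0.04],"grip":0.3},{"turn":[0,0,0],"delta_pos":[0,0,0],"grip":0.3},{"turn":[0,0,0],"delta_pos":[0,0,0],"grip":0.3}]'
cat >> h.py <<'E'
def yellow(n='side',box=(215,130,370,290)):
    im=optics.camera(n);h=cv2.cvtColor(im,cv2.COLOR_BGR2HSV);x0,y0,x1,y1=box
    m=cv2.inRange(h,(22,150,60),(34,255,255));k=np.zeros_like(m);k[y0:y1,x0:x1]=m[y0:y1,x0:x1]
    v,u=np.nonzero(k);print('yellow px',len(u),u.mean() if len(u) else 0,v.mean() if len(u) else 0)
    if len(u):print('  mouth pos',w2t(w(n,(u.mean(),v.mean()),.02)).round(4))
    return im
E
python3 - <<'E'
from h import *
plan((.0115,.0156),.009)
yellow()
E
```

```text
clock: 8.27
ee_pos: [0.5711, 0.0009, 0.0094]
orientation: [[-0.718, 0.676, -0.166], [0.69, 0.722, -0.048], [0.088, -0.149, -0.985]]
contact_force: [-0.7, 1.2, 1.7]
finger_gap: 0.0254
grip_force: 0.8
clock: 8.93
ee_pos: [0.6087, -0.0345, 0.0091]
orientation: [[-0.718, 0.676, -0.166], [0.691, 0.722, -0.048], [0.087, -0.149, -0.985]]
contact_force: [0.5, 0.9, -0.4]
finger_gap: 0.0256
grip_force: 0.0
now mouth [0.0096 0.0193] z 0.0091 dir(tray) -52.4 F [ 0.5  0.9 -0.4] t 8.9333
delta cm (after turn) [-0.41 -0.08 -0.01]
yellow px 329 227.68085106382978 145.86018237082067
  mouth pos [ 0.1848 -0.0756]
```

```bash
cat >> h.py <<'E'
from scipy.spatial.transform import Rotation as Ro
def plan2(p,z,ang,tilt):
    s=ctrl.sense();R=s['orientation'];x=s['ee_pos'];a=np.radians(ang)+yaw
    f=np.array([np.cos(a),np.sin(a),0]);up=np.array([0,0,1.])
    Z=-np.sin(tilt)*f-np.cos(tilt)*up;X=-np.cos(tilt)*f+np.sin(tilt)*up;D=np.c_[X,np.cross(Z,X),Z]
    d=np.array([*t2w(p),z])-x
    print('mouth',w2t(x[:2]).round(4),'z',x[2].round(4),'q',s['qpos'].round(2),'t',s['clock'])
    print('turn',Ro.from_matrix(R.T@D).as_rotvec().round(3),'delta now-axes',(R.T@d*100).round(2),'after-turn axes',(D.T@d*100).round(2))
E
python3 -m inch '[{"turn":[0,0,0],"delta_pos":[1.5,0,0.1],"grip":0.3},{"turn":[0,0,0],"delta_pos":[1.5,0,0.1],"grip":0.3},{"turn":[0,0,0],"delta_pos":[1,0,-2],"grip":0.3},{"turn":[0,0,0],"delta_pos":[0,0,-3],"grip":0.3},{"turn":[0,0,0],"delta_pos":[0,0,-3],"grip":0.3},{"turn":[0,0,0],"delta_pos":[0,0,0],"grip":0.3}]'
python3 - <<'E'
from h import *
plan2((-.166,.069),.08,-5,.16)
yellow('side',(240,130,370,290))
yellow('top',(285,130,370,230))
E
```

```text
clock: 9.48
ee_pos: [0.5969, -0.0024, 0.0948]
orientation: [[-0.72, 0.676, -0.156], [0.689, 0.723, -0.048], [0.08, -0.142, -0.987]]
contact_force: [1.4, -0.6, 0.5]
finger_gap: 0.0258
grip_force: 0.0
mouth [0.0028 0.0527] z 0.0948 q [-0.38  0.87  0.55  1.64 -0.45  0.93  1.16] t 9.4833
turn [-0.036  0.016 -0.822] delta now-axes [ 11.46 -11.89   4.15] after-turn axes [16.5   0.15  4.16]
yellow px 66 273.59090909090907 180.25757575757575
  mouth pos [0.0258 0.0148]
yellow px 8 335.0 157.5
  mouth pos [ 0.0425 -0.0123]
```

```bash

python3 -m inch '[{"turn":[-0.005,0.002,-0.118],"delta_pos":[0,0,0],"grip":0.3},{"turn":[-0.005,0.002,-0.118],"delta_pos":[0,0,0],"grip":0.3},{"turn":[-0.005,0.002,-0.118],"delta_pos":[0,0,0],"grip":0.3},{"turn":[-0.005,0.002,-0.118],"delta_pos":[0,0,0],"grip":0.3},{"turn":[-0.005,0.002,-0.118],"delta_pos":[0,0,0],"grip":0.3},{"turn":[-0.005,0.002,-0.118],"delta_pos":[0,0,0],"grip":0.3},{"turn":[-0.005,0.002,-0.114],"delta_pos":[0,0,0],"grip":0.3},{"turn":[0,0,0],"delta_pos":[3,0,0.3],"grip":0.3},{"turn":[0,0,0],"delta_pos":[3,0,0.3],"grip":0.3},{"turn":[0,0,0],"delta_pos":[3,0,0.3],"grip":0.3},{"turn":[0,0,0],"delta_pos":[3,0,0.3],"grip":0.3},{"turn":[0,0,0],"delta_pos":[0,0,0],"grip":0.3}]'
python3 - <<'E'
from h import *
plan2((-.166,.069),.009,-5,.16)
E
```

```text
clock: 10.58
ee_pos: [0.4633, -0.01, 0.0972]
orientation: [[-0.982, -0.058, -0.18], [-0.058, 0.998, -0.01], [0.18, 0.0, -0.984]]
contact_force: [-1.3, -0.4, -0.7]
finger_gap: 0.0256
grip_force: 0.0
mouth [-0.1305  0.0651] z 0.0972 q [-0.23  0.68  0.29  1.99 -0.26  0.69  1.86] t 10.5833
turn [ 0.001 -0.021 -0.003] delta now-axes [1.93 0.06 9.32] after-turn axes [2.12 0.08 9.28]
```

```bash

python3 -m inch '[{"turn":[0,0,0],"delta_pos":[2,0,0],"grip":0.3},{"turn":[0,0,0],"delta_pos":[0,0,2.5],"grip":0.3},{"turn":[0,0,0],"delta_pos":[0,0,2.5],"grip":0.3},{"turn":[0,0,0],"delta_pos":[0,0,2],"grip":0.3},{"turn":[0,0,0],"delta_pos":[0,0,1.5],"grip":0.3},{"turn":[0,0,0],"delta_pos":[0,0,0.8],"grip":0.3},{"turn":[0,0,0],"delta_pos":[0,0,0],"grip":0.3},{"turn":[0,0,0],"delta_pos":[0,0,0],"grip":0.3}]'
python3 - <<'E'
from h import *
plan2((.012,.053),.009,-5,.18)
im=optics.camera('side');cv2.imwrite('pics/s5.png',cv2.resize(im[140:290,220:420],None,fx=3.5,fy=3.5,interpolation=2))
E
```

```text
clock: 11.25
ee_pos: [0.4369, -0.0121, 0.0092]
orientation: [[-0.984, -0.06, -0.169], [-0.059, 0.998, -0.011], [0.169, -0.001, -0.986]]
contact_force: [-0.4, -0.4, -0.5]
finger_gap: 0.0257
grip_force: 0.0
mouth [-0.1569  0.0669] z 0.0092 q [-0.17  0.82  0.2   2.1  -0.33  0.43  1.92] t 11.25
turn [-0.001  0.01  -0.002] delta now-axes [-16.71   0.12  -2.85] after-turn axes [-16.68   0.09  -3.02]
```

View pics/s5.png

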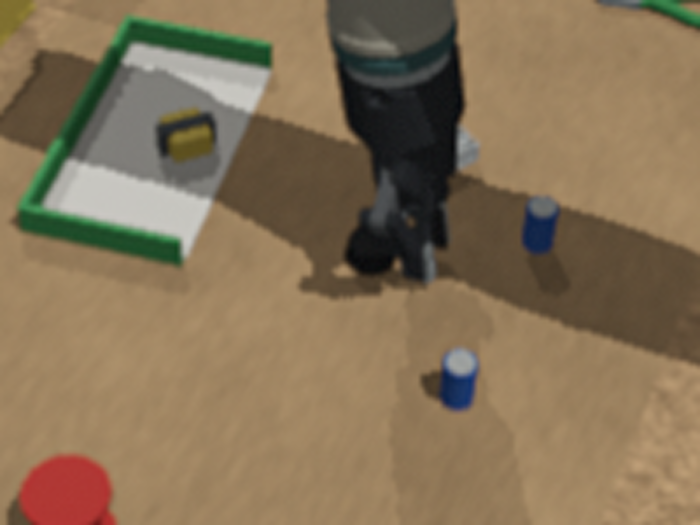

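The transformer is in the tray (188,135 in the crop) and the knob sits right in front of the fingers (370,250). Pushing the knob in.

```bash

python3 -m inch '[{"turn":[0,0,0],"delta_pos":[-0.7,0.04,-0.12],"grip":0.3},{"turn":[0,0,0],"delta_pos":[-0.7,0.04,-0.12],"grip":0.3},{"turn":[0,0,0],"delta_pos":[-0.7,0.04,-0.12],"grip":0.3},{"turn":[0,0,0],"delta_pos":[-0.8,0.04,-0.14],"grip":0.3},{"turn":[0,0,0],"delta_pos":[-0.9,0.05,-0.15],"grip":0.3},{"turn":[0,0,0],"delta_pos":[-0.9,0.05,-0.15],"grip":0.3},{"turn":[0,0,0],"delta_pos":[-0.9,0.05,-0.15],"grip":0.3},{"turn":[0,0,0],"delta_pos":[-0.9,0.05,-0.15],"grip":0.3},{"turn":[0,0,0],"delta_pos":[-0.9,0.05,-0.15],"grip":0.3},{"turn":[0,0,0],"delta_pos":[-0.9,0.05,-0.15],"grip":0.3},{"turn":[0,0,0],"delta_pos":[-0.9,0.05,-0.15],"grip":0.3},{"turn":[0,0,0],"delta_pos":[-0.9,0.05,-0.15],"grip":0.3}]'
python3 -m inch '[{"turn":[0,0,0],"delta_pos":[-0.9,0.05,-0.15],"grip":0.3},{"turn":[0,0,0],"delta_pos":[-0.9,0.05,-0.15],"grip":0.3},{"turn":[0,0,0],"delta_pos":[-0.9,0.05,-0.15],"grip":0.3},{"turn":[0,0,0],"delta_pos":[-0.9,0.05,-0.15],"grip":0.3},{"turn":[0,0,0],"delta_pos":[-0.9,0.05,-0.15],"grip":0.3},{"turn":[0,0,0],"delta_pos":[-0.9,0.05,-0.15],"grip":0.3},{"turn":[0,0,0],"delta_pos":[-0.8,0,-0.13],"grip":0.3},{"turn":[0,0,0],"delta_pos":[-0.4,0,-0.06],"grip":0.3},{"turn":[0,0,0],"delta_pos":[0,0,0],"grip":0.3},{"turn":[0,0,0],"delta_pos":[0,0,0],"grip":0.3}]'
python3 - <<'E'
from h import *
plan2((.012,.060),.009,-5,.17)
E
```

```text
clock: 12.3
ee_pos: [0.5397, -0.0003, 0.0094]
orientation: [[-0.984, -0.06, -0.168], [-0.059, 0.998, -0.011], [0.169, -0.001, -0.986]]
contact_force: [-1.6, -0.1, 2.0]
finger_gap: 0.0258
grip_force: 1.6
clock: 13.13
ee_pos: [0.6064, 0.0066, 0.0088]
orientation: [[-0.984, -0.06, -0.166], [-0.059, 0.998, -0.011], [0.167, -0.001, -0.986]]
contact_force: [-0.4, 0.5, 0.1]
finger_gap: 0.0256
grip_force: 0.0
mouth [0.0135 0.0603] z 0.0088 q [-0.21  0.95  0.26  1.62 -0.3   0.78  1.83] t 13.1333
turn [-0.001  0.003 -0.002] delta now-axes [ 0.15 -0.04  0.  ] after-turn axes [ 0.15 -0.04  0.  ]
```

```bash

python3 -m inch '[{"turn":[0,0,0],"delta_pos":[1.5,0,0.2],"grip":0.3},{"turn":[0,0,0],"delta_pos":[1.5,0,0.2],"grip":0.3},{"turn":[0,0,0],"delta_pos":[1.5,0,-2],"grip":0.3},{"turn":[0,0,0],"delta_pos":[0,0,-3],"grip":0.3},{"turn":[0,0,0],"delta_pos":[0,0,-3],"grip":0.3},{"turn":[0,0,0],"delta_pos":[0,0,0],"grip":0.3}]'
python3 - <<'E'
from h import *
plan2((-.18,-.036),.06,-8,.17)
E
```

```text
clock: 13.63
ee_pos: [0.5788, 0.0044, 0.0965]
orientation: [[-0.986, -0.06, -0.157], [-0.059, 0.998, -0.011], [0.157, -0.002, -0.988]]
contact_force: [1.5, 1.3, -0.5]
finger_gap: 0.0256
grip_force: 0.0
mouth [-0.0141  0.0622] z 0.0965 q [-0.24  0.79  0.3   1.69 -0.27  0.86  1.82] t 13.6333
turn [-0.01   0.012  0.049] delta now-axes [ 14.88 -11.25   6.08] after-turn axes [ 14.22 -12.03   6.14]
```

```bash

python3 -m inch '[{"turn":[-0.01,0.012,0.049],"delta_pos":[0,0,0],"grip":0.3},{"turn":[0,0,0],"delta_pos":[2,-1.7,0.35],"grip":0.3},{"turn":[0,0,0],"delta_pos":[2,-1.7,0.35],"grip":0.3},{"turn":[0,0,0],"delta_pos":[2,-1.7,0.35],"grip":0.3},{"turn":[0,0,0],"delta_pos":[2,-1.7,0.35],"grip":0.3},{"turn":[0,0,0],"delta_pos":[2,-1.7,0.35],"grip":0.3},{"turn":[0,0,0],"delta_pos":[2,-1.7,0.35],"grip":0.3},{"turn":[0,0,0],"delta_pos":[2,-1.8,0.35],"grip":0.3},{"turn":[0,0,0],"delta_pos":[0.7,0,0.1],"grip":0.3},{"turn":[0,0,0],"delta_pos":[0,0,0],"grip":0.3},{"turn":[0,0,0],"delta_pos":[0,0,0],"grip":0.3}]'
python3 - <<'E'
from h import *
plan2((-.184,-.036),.009,-8,.17)
im=optics.camera('wrist');cv2.imwrite('pics/w6.png',im)
E
```

```text
clock: 14.55
ee_pos: [0.4269, -0.1162, 0.0927]
orientation: [[-0.984, -0.01, -0.178], [-0.01, 1.0, -0.001], [0.178, 0.001, -0.984]]
contact_force: [0.7, 0.1, 0.1]
finger_gap: 0.0259
grip_force: 0.0
mouth [-0.1823 -0.0345] z 0.0927 q [-0.02  0.67  0.3   2.05 -0.25  0.63  2.02] t 14.55
turn [ 0.001 -0.009  0.001] delta now-axes [-1.35 -0.17  8.26] after-turn axes [-1.27 -0.17  8.27]
```

View pics/w6.png

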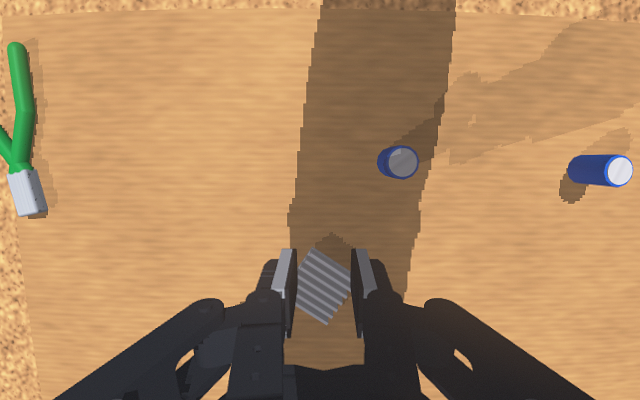

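The heat sink is centred between the fingers at (324,287); capacitor B at (400,162) is clear. A quick check of the standoff before descending.

```bash
python3 - <<'E'
from h import *
s=ctrl.sense();p=optics.camera_params('wrist')
K=np.array([[p['fx'],0,p['cx']],[0,p['fy'],p['cy']],[0,0,1]]);X=p['tool_from_camera']
for u,v,z in [(324,287,.018),(313,249,.018),(327,325,.018),(400,162,.037)]:
    x=cv2.undistortPoints(np.array([[[u,v]]],float),K,np.array([p['k1'],0,0,0.]))[0,0]
    d=s['orientation']@X[:3,:3]@[x[0],-x[1],-1];e=s['ee_pos']+s['orientation']@X[:3,3]
    print(w2t((e+d*(z-e[2])/d[2])[:2]).round(4))
E
```

```text
[-0.1405 -0.0393]
[-0.1696 -0.0431]
[-0.111  -0.0411]
[-0.2229  0.0204]
```

```bash

python3 -m inch '[{"turn":[0,0,0],"delta_pos":[0.6,-0.3,0],"grip":0.3},{"turn":[0,0,0],"delta_pos":[-0.4,0,2.5],"grip":0.3},{"turn":[0,0,0],"delta_pos":[-0.4,0,2.5],"grip":0.3},{"turn":[0,0,0],"delta_pos":[-0.3,0,1.8],"grip":0.3},{"turn":[0,0,0],"delta_pos":[-0.2,0,1.0],"grip":0.3},{"turn":[0,0,0],"delta_pos":[-0.1,0,0.6],"grip":0.3},{"turn":[0,0,0],"delta_pos":[0,0,0],"grip":0.3},{"turn":[0,0,0],"delta_pos":[0,0,0],"grip":0.3}]'
python3 - <<'E'
from h import *
plan2((.008,-.065),.009,-8,.17)
E
```

```text
clock: 15.27
ee_pos: [0.4195, -0.1197, 0.009]
orientation: [[-0.984, -0.01, -0.179], [-0.01, 1.0, -0.002], [0.179, 0.0, -0.984]]
contact_force: [0.5, -0.2, -0.6]
finger_gap: 0.0257
grip_force: 0.0
mouth [-0.1901 -0.0369] z 0.009 q [ 0.04  0.82  0.22  2.1  -0.3   0.43  2.07] t 15.2667
turn [-0.    -0.01   0.001] delta now-axes [-19.68  -0.04  -3.59] after-turn axes [-19.72  -0.02  -3.39]
```

```bash

python3 -m inch '[{"turn":[0,0,0],"delta_pos":[-0.7,0,-0.13],"grip":0.3},{"turn":[0,0,0],"delta_pos":[-0.7,0,-0.13],"grip":0.3},{"turn":[0,0,0],"delta_pos":[-0.7,0,-0.13],"grip":0.3},{"turn":[0,0,0],"delta_pos":[-0.7,0,-0.13],"grip":0.3},{"turn":[0,0,0],"delta_pos":[-0.9,0,-0.16],"grip":0.3},{"turn":[0,0,0],"delta_pos":[-0.9,0,-0.16],"grip":0.3},{"turn":[0,0,0],"delta_pos":[-0.9,0,-0.16],"grip":0.3},{"turn":[0,0,0],"delta_pos":[-0.9,0,-0.16],"grip":0.3},{"turn":[0,0,0],"delta_pos":[-0.9,0,-0.16],"grip":0.3},{"turn":[0,0,0],"delta_pos":[-0.9,0,-0.16],"grip":0.3},{"turn":[0,0,0],"delta_pos":[-0.9,0,-0.16],"grip":0.3},{"turn":[0,0,0],"delta_pos":[-0.9,0,-0.16],"grip":0.3}]'
python3 -m inch '[{"turn":[0,0,0],"delta_pos":[-0.9,0,-0.165],"grip":0.3},{"turn":[0,0,0],"delta_pos":[-0.9,0,-0.165],"grip":0.3},{"turn":[0,0,0],"delta_pos":[-0.9,0,-0.165],"grip":0.3},{"turn":[0,0,0],"delta_pos":[-0.9,0,-0.165],"grip":0.3},{"turn":[0,0,0],"delta_pos":[-0.9,0,-0.165],"grip":0.3},{"turn":[0,0,0],"delta_pos":[-0.9,0,-0.165],"grip":0.3},{"turn":[0,0,0],"delta_pos":[-0.9,0,-0.165],"grip":0.3},{"turn":[0,0,0],"delta_pos":[-0.9,0,-0.165],"grip":0.3},{"turn":[0,0,0],"delta_pos":[-0.9,0,-0.165],"grip":0.3},{"turn":[0,0,0],"delta_pos":[-0.8,0,-0.15],"grip":0.3},{"turn":[0,0,0],"delta_pos":[-0.5,0,-0.1],"grip":0.3},{"turn":[0,0,0],"delta_pos":[-0.3,0,-0.05],"grip":0.3}]'
python3 -m inch '[{"turn":[0,0,0],"delta_pos":[0,0,0],"grip":0.3},{"turn":[0,0,0],"delta_pos":[0,0,0],"grip":0.3},{"turn":[0,0,0],"delta_pos":[1.5,0,0.2],"grip":0.3},{"turn":[0,0,0],"delta_pos":[1.5,0,0.2],"grip":0.3},{"turn":[0,0,0],"delta_pos":[1.5,0,-1],"grip":0.3},{"turn":[0,0,0],"delta_pos":[3,0,-3],"grip":0.3},{"turn":[0,0,0],"delta_pos":[3,0,-3],"grip":0.3},{"turn":[0,0,0],"delta_pos":[3,0,-3],"grip":0.3},{"turn":[0,0,0],"delta_pos":[3,0,-3],"grip":0.3},{"turn":[0,0,0],"delta_pos":[0,0,0],"grip":0.3},{"turn":[0,0,0],"delta_pos":[0,0,0],"grip":0.3}]'
python3 - <<'E'
from h import *
plan2((.008,-.065),.009,-8,.17)
im=optics.camera('side');cv2.imwrite('pics/s7.png',np.hstack([cv2.resize(im[100:270,210:370],None,fx=2.4,fy=2.4,interpolation=2),cv2.resize(optics.camera('top')[120:290,275:435],None,fx=2.4,fy=2.4,interpolation=2)]))
E
```

```text
clock: 16.27
ee_pos: [0.5214, -0.1187, 0.0084]
orientation: [[-0.984, -0.01, -0.18], [-0.01, 1.0, -0.001], [0.18, 0.0, -0.984]]
contact_force: [-1.1, -0.1, 1.1]
finger_gap: 0.0258
grip_force: 1.1
clock: 17.27
ee_pos: [0.62, -0.1174, 0.0085]
orientation: [[-0.984, -0.01, -0.18], [-0.01, 1.0, -0.001], [0.18, 0.0, -0.984]]
contact_force: [-1.7, 0.5, 1.9]
finger_gap: 0.0255
grip_force: 1.3
clock: 18.18
ee_pos: [0.4817, -0.1196, 0.1617]
orientation: [[-0.985, -0.009, -0.175], [-0.009, 1.0, -0.002], [0.175, -0.0, -0.985]]
contact_force: [1.2, 0.1, -0.6]
finger_gap: 0.0255
grip_force: 0.0
mouth [-0.1285 -0.046 ] z 0.1617 q [-0.06  0.62  0.35  1.87 -0.21  0.87  1.97] t 18.1833
turn [ 0.    -0.006 -0.001] delta now-axes [-16.24   0.03  12.62] after-turn axes [-16.17   0.02  12.71]
```

View pics/s7.png

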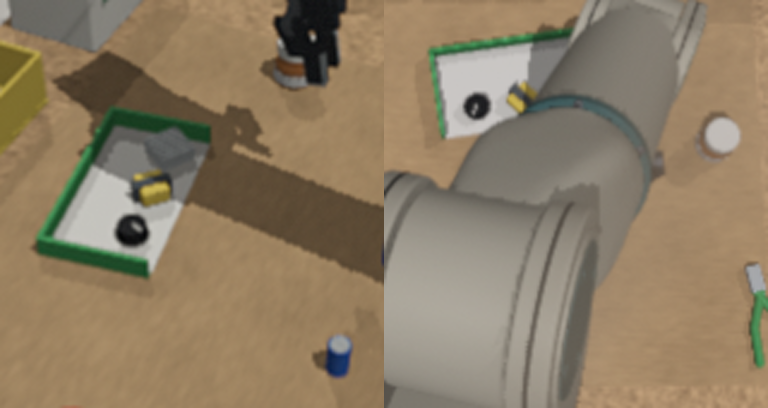

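All three parts are inside the tray in the side view: heat sink (174,149), transformer (152,187), knob (132,229). I'll check the margins numerically, then hand in.

```bash
python3 - <<'E'
from h import *
ok=True
for n,u,v,z,m in [('hs',174,149,.016,.019),('tr',152,187,.018,.016),('dial',132,229,.012,.017)]:
    a=w2t(w('side',(210+u/2.4,100+v/2.4),z));print(n,a.round(4),'need x>',m);ok&=bool(a[0]>m+.006)
a=w2t(w('top',(275+(520-384)/2.4,120+97/2.4),.02));b=w2t(w('top',(275+(477-384)/2.4,120+105/2.4),.012));print(a.round(4),b.round(4))
print(ok)
if ok: print(ctrl.hand_in())
E
```

```text
hs [ 0.0272 -0.0593] need x> 0.019
tr [0.0299 0.0051] need x> 0.016
dial [0.0317 0.0625] need x> 0.017
[ 0.0348 -0.0006] [0.0349 0.0552]
True
the job is handed in; nothing more can be done
None
```

I pushed the heat sink, knob and transformer into the tray and handed the job in at about 18 s; by my camera measurements each centre is 8 to 15 mm past its required line behind the front edge. I saw no bystander disturbed in the views I checked, but did not re-measure all of them.

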